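# Gauge two kettle sleeves and hold the good one down on the sprung plunger

### The job

Two steel sleeves for the popcorn machine's stirrer look alike, but only one has the right bore: find the one that slides all the way down over the gauge pin, and put the tight one in the square metal tray. After its trial on the gauge, put the good sleeve over the nose of the sprung plunger and push it straight down until the plunger's collar meets its hard stop, firmly but without ramming it, and finish while still gripping the sleeve and holding it pressed down there: do not let go. Leave the kitchen things around where they are.

Things in the scene. Friction and masses are not known exactly. Their poses are not given: they have to be found in the camera images.
- sleeve_a_center (a point): one of two steel sleeves, both plain upright tubes 34 mm outside and 44 mm tall, about 0.2 kg, standing on end on the counter. One has a 19 mm bore and fits, the other a 13 mm bore and does not; which is which is not told here, but shows when tried on the gauge pin or in a picture of the bores. This point is the sleeve's centre, half-way up its axis; z is the tube's axis
- sleeve_b_center (a point): one of two steel sleeves, both plain upright tubes 34 mm outside and 44 mm tall, about 0.2 kg, standing on end on the counter. One has a 19 mm bore and fits, the other a 13 mm bore and does not; which is which is not told here, but shows when tried on the gauge pin or in a picture of the bores. This point is the sleeve's centre, half-way up its axis; z is the tube's axis
- gauge_seat (a point): gauge: a fixed upright steel pin, 16 mm thick, 40 mm tall, its top 8 mm tapering to 8 mm wide, on a dark round foot 64 mm wide and 10 mm thick. This point is on the pin's axis at the top of the foot (10 mm above the counter), where a sleeve that fits comes to sit: its centre is then 22 mm above this point. The tight sleeve hangs up on the taper, its centre more than 50 mm above this point
- plunger_seat (a point): sprung plunger: a steel collar 31 mm wide and 8 mm thick with a 16 mm nose on top (22 mm tall, its top 8 mm tapering to 8 mm wide), on a brass stem in a fixed round aluminium housing 52 mm wide (its top 30 mm above the counter) on a dark square plate of 82 mm. This point is on the vertical axis at the collar's top face, where the sleeve's foot comes to sit (sleeve's centre 22 mm above it); it moves with the plunger, 53 mm above the counter at rest and 38 mm at the hard stop
- plunger (a joint): how far the plunger is pushed down (m): 0 at rest, 0.015 at the hard stop, where the collar's underside meets the housing. The spring pushes up with about 6 N at rest and 13.5 N at the stop; a sleeve's own weight does not move it
- tray_in (a point): square open aluminium tray, fixed, 130 x 130 mm, walls 4 mm thick, rim 28 mm above the counter; this point is the centre of its inner floor, 4 mm above the counter; x and y are along its sides
- bowl: bystander: shallow steel bowl, 110 mm wide, 40 mm high; origin at the centre of its underside
- measure: bystander: steel measuring cup 64 mm wide, 34 mm high, with a black handle that reaches 141 mm along its +x; origin under the cup's centre
- spoon: bystander: steel spoon lying flat
- shaker: bystander: glass shaker with steel cap, 44 mm wide, 85 mm high; origin under it
- jar: bystander: amber storage jar, 80 mm wide, 90 mm high; origin under it
- screwdriver: bystander: screwdriver lying flat
- wrench: bystander: steel wrench lying flat
Mind the look-alikes: they are no part of the job. What is shaped like the part that bears plunger_seat but blue is not meant.

How it is judged:
On the way, in this order (a step that is already met when the one before it is completed fails the run):
1. the good sleeve is slid fully down over the gauge pin (horizontal distance between sleeve_a_center and gauge_seat below 0.005 m and z of sleeve_a_center in the frame of gauge_seat between 0.018 and 0.027 m and angle between the z axis of sleeve_a_center and the z axis of gauge_seat, either way round below 0.12 rad), for 0.2 s.
2. the good sleeve is pressed on the plunger to the hard stop (value of joint plunger above 0.0135 m and horizontal distance between sleeve_a_center and plunger_seat below 0.005 m and z of sleeve_a_center in the frame of plunger_seat between 0.018 and 0.026 m and angle between the z axis of sleeve_a_center and the z axis of plunger_seat, either way round below 0.12 rad and contact force between sleeve_a and plunger above 8 N), for 0.3 s.
At the end, for the whole second after the job is handed in: Good sleeve upright (7 degrees) over the plunger nose, within 5 mm of its axis and 4 mm of its seat, plunger down at least 13.5 of 15 mm with over 8 N from the sleeve, fingers gripping it (grasp point within 36 mm of its centre); tight sleeve at rest inside the tray (all of step 2 and contact force between the fingers and sleeve_a above 2 N and distance between the grasp point and sleeve_a_center below 0.036 m and linear speed of sleeve_a below 0.02 m/s and x of sleeve_b_center in the frame of tray_in between -0.055 and 0.055 m and y of sleeve_b_center in the frame of tray_in between -0.055 and 0.055 m and z of sleeve_b_center in the frame of tray_in below 0.04 m and linear speed of sleeve_b below 0.03 m/s); the arm keeps its last pose, push and grip.
It fails at once if a bystander is pushed more than 40 mm from its place (distance of any of bowl, measure, spoon, shaker, jar, screwdriver, wrench from where it was at the start of the episode above 0.04 m).
It fails at once if the plunger is rammed (over 70 N between a sleeve and the plunger) (contact force between any of sleeve_a, sleeve_b and plunger above 70 N).
It also fails if it takes over 72 s, if anything falls off the work surface, if the arm or the gripper's body presses on something with over 40 N, if the wrist force passes 120 N, or if a joint passes its speed limit or range.

### The arm

A 6-joint arm with a two-finger parallel gripper is mounted at the origin on the work surface. World frame = base frame: x ahead of the robot, y to its left, z up, the work surface at z = 0. Lengths are in m, angles in rad, forces in N, time in s.
With the tool pointing down it reaches from about 0.375 to 0.9 m from the base axis. Payload 3.1 kg.
Tool frame: the origin (TCP) lies on the front face of the gripper's body, between the roots of the fingers; the fingertips stand 70 mm ahead of it and the grasp point (between the pads) lies 51 mm ahead of it; z points along the fingers, y is the line along which they close (so a half turn about z gives the same grasp; the last joint's range is limited). The gripper opens to 87 mm and grips with 3 to 60 N. Pads are 19 mm wide; open, the fingers measure 117 mm over their backs; the gripper's body (75 mm by 190 mm) begins 51 mm behind the grasp point.
Start: joints at [1.095, 0.527, 1.433, -0, 1.181, -0.178], TCP at [0.183, 0.598, 0.292] pointing down, gripper open.
Joint ranges: [-3.08, 3.08], [-0.75, 2.2], [0.22, 2.44], [-1.43, 4.57], [0, 2.65], [-2.85, 2.85]. Speed limits (rad/s): [2.79, 2.79, 3.14, 3.14, 3.14, 3.14].

### API

Orientations are given as a unit quaternion [x, y, z, w].
In Python, from rig import robot, cams, ticket gives the robot as it stands. The module is installed in compiled form; this text tells all that it offers.
- The arm moves only by the shell command python3 -m crank 'ROWS' [FORCE]. ROWS is JSON, a list of rows, each a list of 7 numbers: the shift along the tool's x, y, z in cm, then the turn, a rotation vector about the tool's x, y, z in rad, then the closure, from 0 (fully open) to 1 (shut). A call has 1 to 5 rows; each row shifts and turns the commanded pose from where the row before left it, along the tool's axes as they then stand; what a row does not reach is not made up. A row lasts 1/8 s, in which the tool goes at most 62.5 mm and 10.7 degrees, less where a joint would pass 70% of its speed; a pose out of reach is approached as far as the arm can. A call is refused whole if a number of a shift passes 6.25 or a number of a turn 0.188, either way. A call with a gripper value outside its range is refused whole. The fingers move at their own pace and stop on an object; FORCE is the grip in N (left out, the last holds). Time passes only in rows, so rows that do not move let the fingers close. It gives the time, the measured TCP pose, the force, the opening and the grip force at its end, in the units of the state.
- robot.get_obs(): the state, without advancing time (a new reading comes with each control period).
- cams.camera(name): name is "scene" or "top" or "wrist"; returns the picture (384x512x3 uint8, red, green, blue); there is no depth.
- cams.camera_info(name): a dict with "intrinsics" (3x3 intrinsics, pixels), "pose" (4x4, takes a point from camera to world coordinates). Camera axes: x right, y down, z forward; pixel columns grow to the right and rows downward; lengths in m; the calibration is good to about 2 mm. A picture is of the moment at which its call begins: read the wrist's pose just before it. camera_info takes no time and is no camera call; for the wrist camera it gives the pose at the moment of the call.
- ticket.hand_in(): hands the job in; it is judged then, once.
The state is a dict: "time": time; "q": joint angles; "joint_velocities": joint speeds; "joint_torque": joint torques, N m; "position": TCP position; "tool_rot": TCP orientation; "ft_force": force on the tool from outside, world axes, zero at the start; "moment": the same for the moment, N m; "grip_width": finger opening in m; "grip_force": force on a finger pad.
Only numpy, scipy, OpenCV 4.12 (cv2) and the standard library are available. Lean on these libraries where they do the work, as an engineer would, in place of code of your own. Each camera call takes 0.05 s, during which the arm holds its last target. There are 200 camera calls.

## Working session

There is one attempt and no reset: what is moved stays moved. The work goes in short steps, Python scripts to look and compute and a shell command to move; the robot and the scene stay as the last step left them, time stands still between calls to the robot, and variables do not carry over. Pictures are saved under pics/ and viewed, at most 12 in all, crops included, and the job is handed in when it is done.

```bash
mkdir -p pics; cat > h.py <<'E'
import numpy as np, cv2
from rig import robot, cams, ticket
from scipy.spatial.transform import Rotation as R
def snap(n,f=None):
    i=cams.camera_info(n); im=cams.camera(n)
    if f: cv2.imwrite('pics/'+f,im[:,:,::-1])
    return im,i
def ray(i,u,v,z):
    K=np.array(i['intrinsics']);P=np.array(i['pose'])
    d=P[:3,:3]@np.linalg.solve(K,[u,v,1]);o=P[:3,3]
    return o+d*(z-o[2])/d[2]
def proj(i,p):
    K=np.array(i['intrinsics']);P=np.array(i['pose'])
    c=K@(P[:3,:3].T@(np.array(p)-P[:3,3]));return c[:2]/c[2]
def tool(d):
    o=robot.get_obs();return R.from_quat(o['tool_rot']).inv().apply(d)*100
E
python3 - <<'E'
from h import *
a,i=snap('top','t.png');print(i);b,j=snap('scene','s.png');print(j)
o=robot.get_obs();print(o)
E
```

```text
{'intrinsics': array([[372.18540883,   0.        , 257.55908646],
       [  0.        , 372.18540883, 189.67553465],
       [  0.        ,   0.        ,   1.        ]]), 'pose': array([[-0.01031637, -0.99408967,  0.1080708 ,  0.42544197],
       [-0.99950051,  0.01347994,  0.02858355,  0.04828691],
       [-0.0298714 , -0.10772194, -0.9937322 ,  1.19993576],
       [ 0.        ,  0.        ,  0.        ,  1.        ]])}
{'intrinsics': array([[378.5337895 ,   0.        , 257.56149208],
       [  0.        , 378.5337895 , 191.45753328],
       [  0.        ,   0.        ,   1.        ]]), 'pose': array([[-0.45595428,  0.63562926, -0.62296159,  1.14933303],
       [ 0.88991331,  0.31565575, -0.32926548,  0.37250248],
       [-0.01264937, -0.70451181, -0.70957953,  0.78041892],
       [ 0.        ,  0.        ,  0.        ,  1.        ]])}
{'time': 0.1, 'q': array([ 1.09549559e+00,  5.28374916e-01,  1.43376546e+00, -1.09795527e-05,
        1.18142968e+00, -1.78507981e-01]), 'joint_velocities': array([-0.00063231, -0.00222098, -0.00398201,  0.00025048, -0.00071451,
        0.00096612]), 'joint_torque': array([-7.67373658e-04, -4.40985882e+01, -1.77149284e+01,  6.34794636e-02,
        5.34035428e-02, -2.57586942e-05]), 'position': array([0.18251737, 0.59720358, 0.29137109]), 'tool_rot': array([ 1.47850189e-01,  9.89009274e-01, -9.37968344e-04, -3.12675936e-04]), 'ft_force': array([ 0.1579453 , -0.4522808 , -0.86255082]), 'moment': array([ 0.00073368,  0.0151869 , -0.01059586]), 'grip_force': 0.0, 'grip_width': 0.08700546712190067}
```

View pics/t.png

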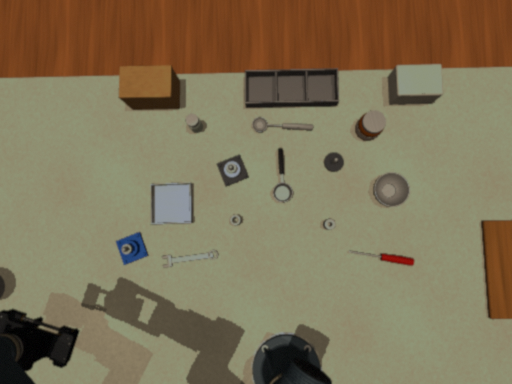

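View pics/s.png

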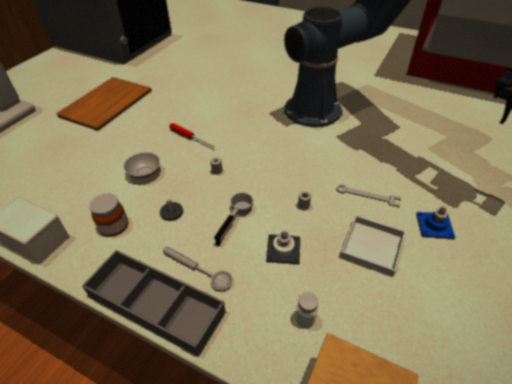

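The top view shows the sleeves at about (236,220) and (329,225), the gauge at (334,162), the plunger at (233,170), the tray at (172,204), and the blue decoy at (131,248). I'll zoom in for accuracy and to compare the bores.

```bash
python3 - <<'E'
from h import *
a=cv2.imread('pics/t.png')
i=cams.camera_info('top')
c=[(236,220),(329,225),(334,162),(233,170)]
T=[cv2.resize(a[v-20:v+20,u-20:u+20],(400,300*4//3),interpolation=cv2.INTER_CUBIC)[:, :] for u,v in c]
T=[cv2.resize(t,(290,290)) for t in T]
cv2.imwrite('pics/m.png',np.vstack([np.hstack(T[:2]),np.hstack(T[2:])]))
for n,u,v,z in [('s1',236,220,.044),('s2',329,225,.044),('g',334,162,.01),('p',233,170,.05),('tray',172,204,.028)]: print(n,ray(i,u,v,z))
# tray corners
E
```

```text
s1 [0.45740548 0.14944335 0.044     ]
s2 [ 0.43888309 -0.1371672   0.044     ]
g [ 0.6412353  -0.16490085  0.01      ]
p [0.61355222 0.15770321 0.05      ]
tray [0.51080237 0.35441826 0.028     ]
```

View pics/m.png

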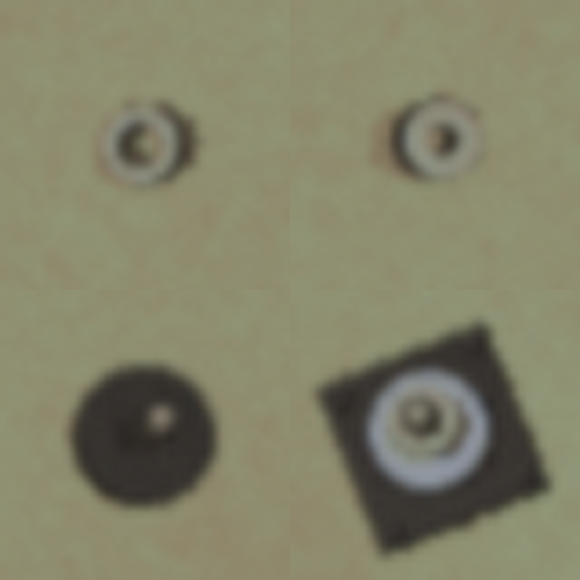

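The left sleeve (y ≈ +0.15) has the visibly larger bore, so I take it as the good one; the right one is tight. I'll square the tool to the world axes and go over the left sleeve for a close look on the way.

```bash
python3 -m crank '[[0,0,0,0,0,-0.149,0],[0,0,0,0,0,-0.149,0],[-3.0,-5,0,0,0,0,0],[-3.0,-5,0,0,0,0,0],[-3.0,-5,0,0,0,0,0]]' 25; python3 -m crank '[[-3.0,-5,0,0,0,0,0],[-3.0,-5,0,0,0,0,0],[-3.0,-5,0,0,0,0,0],[-3.0,-5,0,0,0,0,0],[-3.0,-5,0,0,0,0,0]]'; python3 -m crank '[[-3.0,-5,0,0,0,0,0],[0,0,0,0,0,0,0],[0,0,0,0,0,0,0]]'
python3 - <<'E'
from h import *
i=cams.camera_info('top')
for n,u,v,z in [('s1',235.7,219.8,.044),('s2',329.8,224.3,.044),('g',333.9,162,.01),('p',232.2,169.3,.03)]: print(n,ray(i,u,v,z))
a,i=snap('wrist','w1.png');print(i['pose'],i['intrinsics'][0]);print(proj(i,[.457,.149,.044]))
E
```

```text
time: 0.72
position: [0.2734, 0.4462, 0.2918]
tool_rot: [-0.001, 1.0, -0.0, -0.0]
ft_force: [1.5, 0.3, 1.0]
grip_width: 0.0873
grip_force: 0.0
time: 1.35
position: [0.4238, 0.1962, 0.2921]
tool_rot: [-0.001, 1.0, 0.0, -0.0]
ft_force: [1.2, 0.7, -0.6]
grip_width: 0.087
grip_force: 0.0
time: 1.72
position: [0.4526, 0.148, 0.2918]
tool_rot: [-0.0, 1.0, 0.0, -0.001]
ft_force: [-0.1, -0.0, -0.1]
grip_width: 0.0871
grip_force: 0.0
s1 [0.45803476 0.1503739  0.044     ]
s2 [ 0.44100031 -0.13968156  0.044     ]
g [ 0.64124037 -0.16458039  0.01      ]
p [0.6191209  0.16215593 0.03      ]
[[ 6.57260534e-04  9.56590082e-01  2.91436070e-01  3.71889662e-01]
 [ 9.99999536e-01 -8.34063507e-04  4.82427070e-04  1.48342405e-01]
 [ 7.04561141e-04  2.91435618e-01 -9.56590186e-01  3.84468123e-01]
 [ 0.00000000e+00  0.00000000e+00  0.00000000e+00  1.00000000e+00]] [308.30750532   0.         249.8452121 ]
[250.26185684 179.12944807]
```

View pics/w1.png

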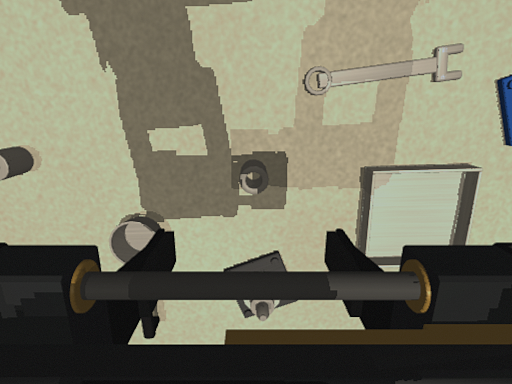

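The wrist view shows the left sleeve at (253,177), in the gripper's own shadow, with a wide bore; the plunger nose is near (262,310) and the tray is at right. Next I go to the tight sleeve.

```bash
python3 -m crank '[[0.25,-5.75,1,0,0,0,0],[0.25,-5.75,1,0,0,0,0],[0.25,-5.75,1,0,0,0,0],[0.25,-5.75,1,0,0,0,0],[0.25,-5.75,1,0,0,0,0]]'; python3 -m crank '[[0,0,0,0,0,0,0],[0,0,0,0,0,0,0]]'
python3 - <<'E'
from h import *
a,i=snap('wrist','w2.png')
u,v=proj(i,[.441,-.1397,.044]).astype(int);print(u,v)
b=cv2.imread('pics/w1.png')[177-40:177+40,253-50:253+50]
c=a[:,:,::-1][v-40:v+40,u-50:u+50]
cv2.imwrite('pics/m2.png',cv2.resize(np.hstack([b,c]),(800,320),interpolation=cv2.INTER_CUBIC))
E
```

```text
time: 2.4
position: [0.441, -0.1393, 0.2421]
tool_rot: [-0.002, 1.0, 0.0, 0.0]
ft_force: [0.0, 0.4, 0.2]
grip_width: 0.0872
grip_force: 0.0
time: 2.65
position: [0.4407, -0.1378, 0.2421]
tool_rot: [-0.001, 1.0, 0.001, -0.001]
ft_force: [-0.2, -0.1, -0.1]
grip_width: 0.087
grip_force: 0.0
247 187
```

View pics/m2.png

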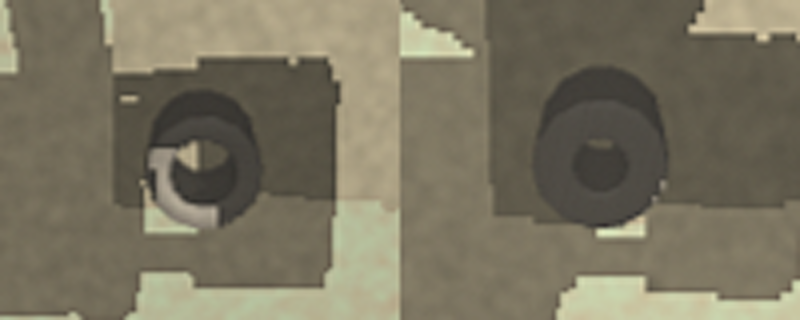

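The close-ups confirm it: the left sleeve at (254,180) has the wide bore, and the right one at (247,187) has the narrow bore and sits where predicted. Now I grasp the tight one.

```bash
python3 -m crank '[[0,-0.2,5,0,0,0,0],[0,0,5,0,0,0,0],[0,0,4,0,0,0,0],[0,0,1.9,0,0,0,0],[0,0,0,0,0,0,0]]' 30; python3 -m crank '[[0,0,0,0,0,0,1],[0,0,0,0,0,0,1],[0,0,0,0,0,0,1],[0,0,0,0,0,0,1],[0,0,0,0,0,0,1]]';python3 -m crank '[[0,0,0,0,0,0,1],[0,0,-3,0,0,0,1],[0,0,-6,0,0,0,1],[0,0,-4,0,0,0,1]]'
```

```text
time: 3.32
position: [0.4407, -0.1392, 0.0824]
tool_rot: [-0.002, 1.0, 0.001, -0.001]
ft_force: [0.1, -0.1, -0.1]
grip_width: 0.0875
grip_force: 0.0
time: 3.95
position: [0.4412, -0.1417, 0.0835]
tool_rot: [-0.0, 1.0, -0.0, 0.0]
ft_force: [-0.5, 0.1, -0.3]
grip_width: 0.0448
grip_force: 0.0
time: 4.45
position: [0.4411, -0.1416, 0.2149]
tool_rot: [-0.001, 1.0, -0.0, 0.0]
ft_force: [-0.2, -0.4, -3.0]
grip_width: 0.0324
grip_force: 29.9
```

```bash
python3 -m crank '[[-0.7,4.9,0,0,0,0,1],[-0.7,5,0,0,0,0,1],[-0.7,5,0,0,0,0,1],[-0.7,5,0,0,0,0,1],[-0.7,5,0,0,0,0,1]]'; python3 -m crank '[[-0.7,5,0,0,0,0,1],[-0.7,5,0,0,0,0,1],[-0.7,5,0,0,0,0,1],[-0.7,5,0,0,0,0,1],[-0.7,4.7,0,0,0,0,1]]'; python3 -m crank '[[0,0,3,0,0,0,1],[0,0,0,0,0,0,1]]'
python3 - <<'E'
from h import *
a,i=snap('wrist','w3.png');b,j=snap('top')
w=b[170:240,130:220]
cv2.imwrite('pics/w3.png',np.vstack([cv2.cvtColor(a,4),cv2.resize(cv2.cvtColor(w,4),(512,398))])[:590])
E
```

```text
time: 5.08
position: [0.4754, 0.1091, 0.2129]
tool_rot: [-0.0, 1.0, -0.0, -0.001]
ft_force: [1.1, -1.0, -2.1]
grip_width: 0.0326
grip_force: 29.9
time: 5.7
position: [0.5099, 0.3561, 0.2124]
tool_rot: [-0.001, 1.0, -0.0, -0.001]
ft_force: [0.3, -0.4, -1.2]
grip_width: 0.032
grip_force: 29.9
time: 5.95
position: [0.508, 0.354, 0.1802]
tool_rot: [-0.001, 1.0, -0.002, -0.004]
ft_force: [-0.3, -0.1, -1.5]
grip_width: 0.0322
grip_force: 29.9
```

View pics/w3.png

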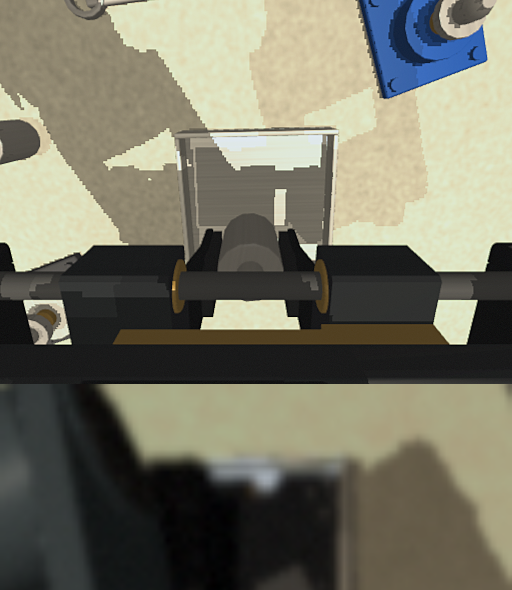

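The sleeve is held upright over the tray. The tray walls at about columns 188 and 330 put its centre some 7 mm to +y, so I shift a little, lower, and open only partly because the walls are close to the fingers.

```bash
python3 -m crank '[[0,0.5,4,0,0,0,1],[0,0,3,0,0,0,1],[0,0,1.5,0,0,0,1],[0,0,0.6,0,0,0,1],[0,0,0,0,0,0,1]]'; python3 -m crank '[[0,0,0.1,0,0,0,1],[0,0,0,0,0,0,0.42],[0,0,0,0,0,0,0.42],[0,0,0,0,0,0,0.42],[0,0,0,0,0,0,0.42]]';python3 -m crank '[[0,0,-1,0,0,0,0.42],[0,0,-4,0,0,0,0.42],[0,0,-5,0,0,0,0.42],[0,0,-3,0,0,0,0]]'
```

```text
time: 6.68
position: [0.5111, 0.3595, 0.0929]
tool_rot: [-0.0, 1.0, 0.0, 0.001]
ft_force: [0.6, 0.1, -1.8]
grip_width: 0.0327
grip_force: 29.9
time: 7.3
position: [0.5106, 0.3596, 0.0914]
tool_rot: [-0.001, 1.0, 0.0, 0.0]
ft_force: [-0.4, -0.1, 1.1]
grip_width: 0.05
grip_force: 0.0
time: 7.8
position: [0.5113, 0.36, 0.2246]
tool_rot: [-0.001, 1.0, 0.001, 0.002]
ft_force: [-0.3, -0.3, -0.7]
grip_width: 0.0549
grip_force: 0.0
```

```bash
python3 -m crank '[[1.3,-5.2,-1,0,0,0,0],[1.3,-5.2,-1,0,0,0,0],[1.3,-5.2,-1,0,0,0,0],[1.4,-5.2,-1,0,0,0,0],[0,0,0,0,0,0,0]]'; python3 -m crank '[[0,0,0,0,0,0,0]]'
python3 - <<'E'
from h import *
a,i=snap('wrist','w4.png');print(proj(i,[.458,.151,.044]));print(i['pose'][:3,3])
E
```

```text
time: 8.43
position: [0.457, 0.149, 0.2625]
tool_rot: [0.002, 1.0, -0.0, 0.0]
ft_force: [0.1, 0.7, 0.7]
grip_width: 0.0861
grip_force: 0.0
time: 8.55
position: [0.4583, 0.1517, 0.2619]
tool_rot: [-0.0, 1.0, 0.0, 0.001]
ft_force: [0.9, 0.1, 0.7]
grip_width: 0.0868
grip_force: 0.0
[248.62998646 181.06482183]
[0.37721981 0.15199983 0.35421051]
```

View pics/w4.png

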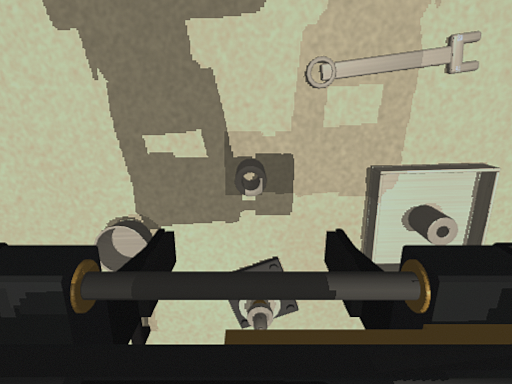

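The tight sleeve stands in the tray at about (430,222). The good sleeve's top is at (251,181), as predicted. Grasping it now.

```bash
python3 -m crank '[[0,0.1,5,0,0,0,0],[0,0,6,0,0,0,0],[0,0,5,0,0,0,0],[0,0,1.9,0,0,0,0],[0,0,0,0,0,0,0.4]]' 30; python3 -m crank '[[0,0,0,0,0,0,1],[0,0,0,0,0,0,1],[0,0,0,0,0,0,1],[0,0,0,0,0,0,1],[0,0,0,0,0,0,1]]';python3 -m crank '[[0,0,0,0,0,0,1],[0,0,-3,0,0,0,1],[0,0,-6,0,0,0,1],[0,0,-4,0,0,0,1]]'
```

```text
time: 9.22
position: [0.4572, 0.1537, 0.0803]
tool_rot: [-0.002, 1.0, -0.0, -0.002]
ft_force: [0.2, 0.7, -0.4]
grip_width: 0.0827
grip_force: 0.0
time: 9.85
position: [0.4579, 0.1524, 0.0826]
tool_rot: [-0.001, 1.0, 0.0, 0.0]
ft_force: [-0.7, 0.0, -0.4]
grip_width: 0.035
grip_force: 0.0
time: 10.35
position: [0.4578, 0.1525, 0.2139]
tool_rot: [-0.001, 1.0, 0.0, 0.0]
ft_force: [1.4, -0.1, -2.3]
grip_width: 0.0332
grip_force: 30.0
```

```bash
python3 -m crank '[[-1.4,-5.3,0,0,0,0,1],[-1.4,-5.3,0,0,0,0,1],[-1.4,-5.3,0,0,0,0,1],[-1.4,-5.3,0,0,0,0,1],[-1.4,-5.3,0,0,0,0,1]]'; python3 -m crank '[[-1.4,-5.3,0,0,0,0,1],[0,0,0,0,0,0,1],[0,0,0,0,0,0,1],[0,0,0,0,0,0,1]]'
python3 - <<'E'
from h import *
a,i=snap('wrist','w5.png')
for z in (.01,.05): print(proj(i,[.641,-.1645,z]))
print(robot.get_obs()['position'],proj(i,robot.get_obs()['position']-[0,0,.039]))
cv2.imwrite('pics/w5.png',cv2.resize(cv2.cvtColor(a,4)[140:340,120:380],(780,600),interpolation=2))
E
```

```text
time: 10.98
position: [0.5278, -0.114, 0.2117]
tool_rot: [-0.0, 1.0, 0.0, -0.001]
ft_force: [1.7, -0.2, -1.8]
grip_width: 0.0329
grip_force: 30.0
time: 11.48
position: [0.5412, -0.1637, 0.2118]
tool_rot: [-0.001, 1.0, 0.001, -0.001]
ft_force: [-0.0, -0.4, -2.1]
grip_width: 0.0331
grip_force: 30.0
[248.33195091 275.00278983]
[248.20708203 297.50847867]
[ 0.54149101 -0.16376145  0.21196981] [248.92055608 275.7460354 ]
```

View pics/w5.png

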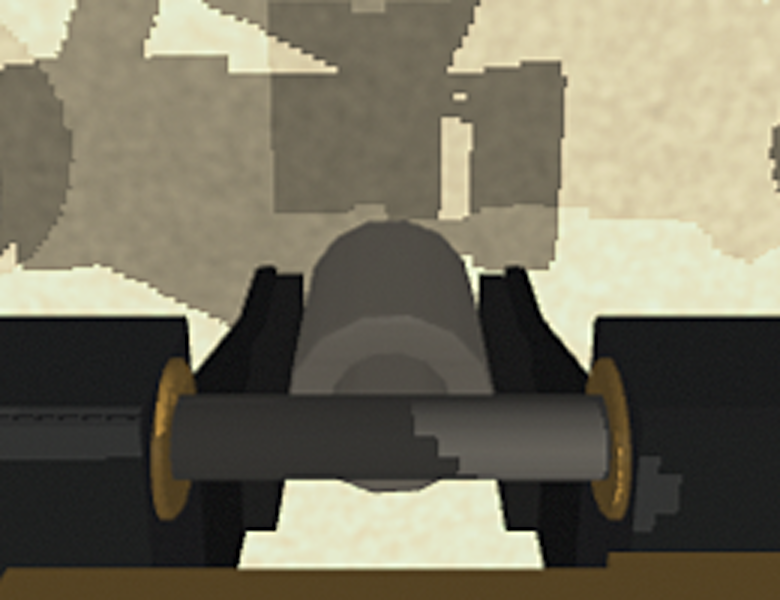

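The held sleeve hides the gauge from here. Its top is centred at about (251,275), within roughly 1 mm of the grasp axis. From directly above the gauge the pin should show ahead of the sleeve.

```bash
python3 -m crank '[[-5,-0.1,0,0,0,0,1],[-5,0,0,0,0,0,1],[0,0,0,0,0,0,1],[0,0,0,0,0,0,1],[0,0,0,0,0,0,1]]'
python3 - <<'E'
from h import *
a,i=snap('wrist')
o=robot.get_obs()['position'];print(o)
for z in (.01,.05): print(proj(i,[.641,-.1645,z]))
g=cv2.cvtColor(a,6)
cv2.imwrite('pics/w6.png',cv2.resize(cv2.cvtColor(a,4)[120:270,150:350],(800,600),interpolation=2))
E
```

```text
time: 12.15
position: [0.6408, -0.1655, 0.212]
tool_rot: [-0.001, 1.0, 0.0, -0.001]
ft_force: [-0.8, -0.1, -2.2]
grip_width: 0.0334
grip_force: 30.0
[ 0.64094184 -0.16575552  0.2121597 ]
[250.20409855 186.40562788]
[250.30978344 198.64355984]
```

View pics/w6.png

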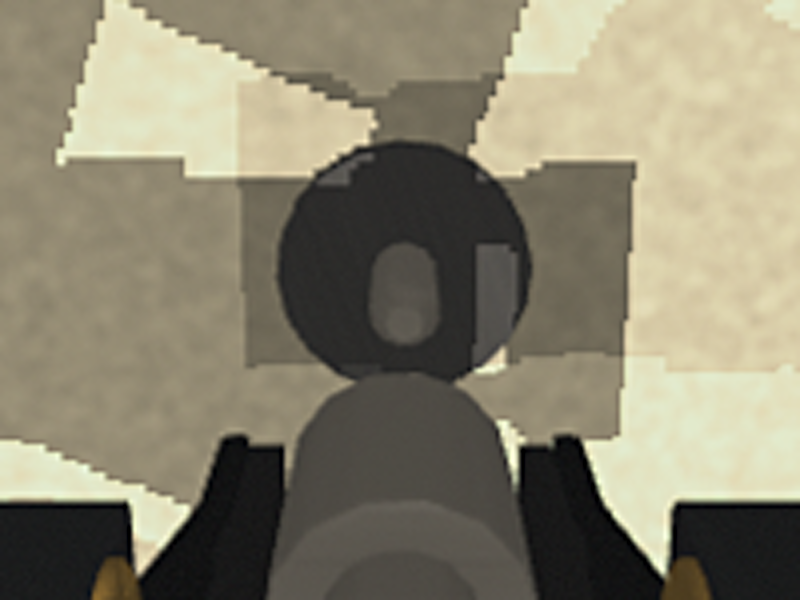

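The pin tip is at about (251,200), against a predicted (250,199), so the correction is about +2 mm in x and +1 mm in y. I descend in stages, watching the force.

```bash
python3 -m crank '[[-0.2,0.1,4,0,0,0,1],[0,0,3.2,0,0,0,1],[0,0,0.6,0,0,0,1],[0,0,0.5,0,0,0,1],[0,0,0,0,0,0,1]]'; python3 -m crank '[[0,0,0.6,0,0,0,1],[0,0,0.3,0,0,0,1],[0,0,0,0,0,0,1]]'
```

```text
time: 12.82
position: [0.6447, -0.1656, 0.1303]
tool_rot: [-0.001, 1.0, -0.0, 0.001]
ft_force: [-0.3, 0.3, -1.4]
grip_width: 0.033
grip_force: 30.0
time: 13.2
position: [0.644, -0.1651, 0.12]
tool_rot: [-0.001, 1.0, 0.0, -0.0]
ft_force: [-0.1, 0.7, -1.6]
grip_width: 0.0332
grip_force: 30.0
```

```bash
python3 -m crank '[[0,0,0.8,0,0,0,1],[0,0,0.8,0,0,0,1],[0,0,0.5,0,0,0,1],[0,0,0.3,0,0,0,1],[0,0,0,0,0,0,1]]'; python3 -m crank '[[0,0,0.2,0,0,0,1],[0,0,0,0,0,0,1],[0,0,0,0,0,0,1],[0,0,0,0,0,0,1]]'
```

```text
time: 13.82
position: [0.6439, -0.1651, 0.0956]
tool_rot: [-0.001, 1.0, 0.0, -0.0]
ft_force: [-1.5, -0.5, -3.4]
grip_width: 0.0333
grip_force: 30.0
time: 14.32
position: [0.6439, -0.1651, 0.0942]
tool_rot: [-0.001, 1.0, 0.0, -0.0]
ft_force: [-2.8, 1.8, -2.3]
grip_width: 0.0329
grip_force: 30.0
```

```bash
python3 -m crank '[[0,0,0.15,0,0,0,1],[0,0,0.1,0,0,0,1],[0,0,0,0,0,0,1],[0,0,0,0,0,0,1],[0,0,0,0,0,0,1]]'
```

```text
time: 14.95
position: [0.6439, -0.1651, 0.0926]
tool_rot: [-0.001, 1.0, 0.0, -0.0]
ft_force: [-2.8, 2.4, 4.9]
grip_width: 0.0328
grip_force: 30.0
```

It is fully seated: contact is at the predicted height (TCP 0.0926). The good sleeve is confirmed, so I lift off and go over the plunger.

```bash
python3 -m crank '[[0,0,-1,0,0,0,1],[0,0,-3,0,0,0,1],[0,0,-4,0,0,0,1],[0,0,-5,0,0,0,1],[0,0,-1,0,0,0,1]]'; python3 -m crank '[[0.5,5.4,0,0,0,0,1],[0.5,5.4,0,0,0,0,1],[0.5,5.4,0,0,0,0,1],[0.5,5.4,0,0,0,0,1],[0.5,5.4,0,0,0,0,1]]'; python3 -m crank '[[0,5.4,0,0,0,0,1],[0,0,0,0,0,0,1],[0,0,0,0,0,0,1],[0,0,0,0,0,0,1]]'
python3 - <<'E'
from h import *
a,i=snap('wrist')
print(robot.get_obs()['position'])
for z in (.03,.075): print(proj(i,[.619,.162,z]))
cv2.imwrite('pics/w7.png',cv2.resize(cv2.cvtColor(a,4)[120:270,150:350],(800,600),interpolation=2))
E
```

```text
time: 15.58
position: [0.6475, -0.167, 0.2371]
tool_rot: [-0.001, 1.0, -0.003, 0.006]
ft_force: [0.4, -0.4, -2.4]
grip_width: 0.0334
grip_force: 30.0
time: 16.2
position: [0.6189, 0.1061, 0.2308]
tool_rot: [-0.0, 1.0, -0.0, 0.0]
ft_force: [1.0, 0.1, -2.2]
grip_width: 0.0328
grip_force: 30.0
time: 16.7
position: [0.6191, 0.1573, 0.2313]
tool_rot: [0.0, 1.0, -0.0, -0.0]
ft_force: [0.9, -1.3, -3.6]
grip_width: 0.0331
grip_force: 30.0
[0.61906062 0.15715213 0.23143518]
[254.25893893 185.90073605]
[254.9805074  199.97784004]
```

View pics/w7.png

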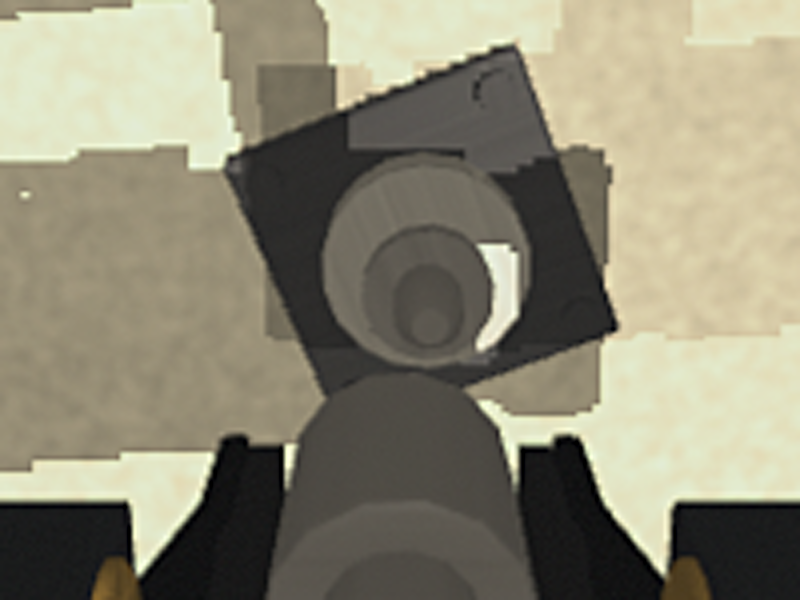

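The nose tip is at about (258,201), against a predicted (255,200): the axis is near (0.620, 0.164). I correct and go down to just above the nose.

```bash
python3 -m crank '[[-0.1,0.6,4,0,0,0,1],[0,0,2,0,0,0,1],[0,0,0.8,0,0,0,1],[0,0,0.4,0,0,0,1],[0,0,0,0,0,0,1]]'; python3 -m crank '[[0,0,0.5,0,0,0,1],[0,0,0.5,0,0,0,1],[0,0,0.2,0,0,0,1],[0,0,0,0,0,0,1],[0,0,0,0,0,0,1]]'
```

```text
time: 17.38
position: [0.6203, 0.1643, 0.1603]
tool_rot: [-0.0, 1.0, 0.0, 0.001]
ft_force: [0.1, -0.2, -1.6]
grip_width: 0.0332
grip_force: 30.0
time: 18.0
position: [0.6199, 0.1648, 0.1478]
tool_rot: [-0.001, 1.0, 0.0, 0.0]
ft_force: [0.8, -0.7, -2.3]
grip_width: 0.0334
grip_force: 30.0
```

```bash
python3 -m crank '[[0,0,0.5,0,0,0,1],[0,0,0.4,0,0,0,1],[0,0,0.3,0,0,0,1],[0,0,0,0,0,0,1],[0,0,0,0,0,0,1]]' 55; python3 -m crank '[[0,0,0.2,0,0,0,1],[0,0,0.2,0,0,0,1],[0,0,0.2,0,0,0,1],[0,0,0,0,0,0,1],[0,0,0,0,0,0,1]]'
```

```text
time: 18.62
position: [0.6198, 0.1647, 0.1357]
tool_rot: [-0.001, 1.0, 0.0, 0.0]
ft_force: [0.2, 0.6, -2.2]
grip_width: 0.0331
grip_force: 55.0
time: 19.25
position: [0.6199, 0.1647, 0.1308]
tool_rot: [-0.001, 1.0, -0.0, 0.0]
ft_force: [-3.4, -0.0, 6.8]
grip_width: 0.0326
grip_force: 55.0
```

```bash
python3 -m crank '[[0,0,0.3,0,0,0,1],[0,0,0.3,0,0,0,1],[0,0,0.2,0,0,0,1],[0,0,0,0,0,0,1],[0,0,0,0,0,0,1]]'; python3 -m crank '[[0,0,0.1,0,0,0,1],[0,0,0.1,0,0,0,1],[0,0,0,0,0,0,1],[0,0,0,0,0,0,1]]'
```

```text
time: 19.88
position: [0.6199, 0.1647, 0.1235]
tool_rot: [-0.001, 1.0, -0.0, 0.0]
ft_force: [-3.0, -1.5, 9.3]
grip_width: 0.0326
grip_force: 55.0
time: 20.38
position: [0.6199, 0.1647, 0.1217]
tool_rot: [-0.001, 1.0, -0.0, 0.0]
ft_force: [-4.4, -0.9, 10.9]
grip_width: 0.0326
grip_force: 55.0
```

```bash
python3 -m crank '[[0,0,0.1,0,0,0,1],[0,0,0.05,0,0,0,1],[0,0,0,0,0,0,1],[0,0,0,0,0,0,1]]'; python3 -m crank '[[0,0,0.1,0,0,0,1],[0,0,0,0,0,0,1],[0,0,0,0,0,0,1]]'
```

```text
time: 20.88
position: [0.6199, 0.1647, 0.1205]
tool_rot: [-0.001, 1.0, -0.0, 0.0]
ft_force: [-4.1, -0.5, 11.7]
grip_width: 0.0329
grip_force: 55.0
time: 21.25
position: [0.62, 0.1647, 0.1205]
tool_rot: [-0.001, 1.0, -0.0, 0.001]
ft_force: [-4.6, -1.0, 16.8]
grip_width: 0.0328
grip_force: 55.0
```

The force now rises without the tool moving, so the collar is on its hard stop. I'll add a small margin, hold, and check.

```bash
python3 -m crank '[[0,0,0.1,0,0,0,1],[0,0,0,0,0,0,1],[0,0,0,0,0,0,1],[0,0,0,0,0,0,1],[0,0,0,0,0,0,1]]'
python3 - <<'E'
from h import *
s,_=snap('scene');o=robot.get_obs();print(o['position'],o['ft_force'],o['grip_force'])
cv2.imwrite('pics/s2.png',cv2.resize(cv2.cvtColor(s,4)[170:300,240:440],(800,520),interpolation=2))
E
```

```text
time: 21.88
position: [0.62, 0.1647, 0.1204]
tool_rot: [-0.001, 1.0, -0.0, 0.001]
ft_force: [-5.5, -1.7, 21.9]
grip_width: 0.0326
grip_force: 55.0
[0.61997265 0.16474429 0.12039732] [-7.25463282 -1.59050584 22.64056451] 54.999822914251126
```

View pics/s2.png

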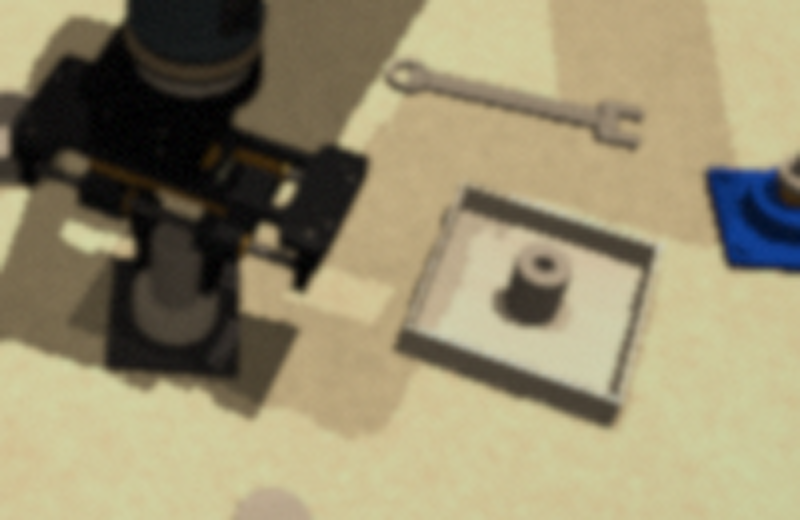

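The good sleeve is pressed upright on the plunger, at about (175,270) in the crop. The tight one stands in the tray at about (540,285). Handing in.

```bash
python3 -c "
from rig import ticket
print(ticket.hand_in())"
```

```text
the job is handed in; nothing more can be done
None
```

The job is handed in (no verdict was shown): the tight sleeve stands in the tray, and the good sleeve slid fully down the gauge pin and is now gripped and held on the plunger at its hard stop with about 22 N.

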